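# Set the sprung hold-down on its trip catch and load the blank

### The job

The print jig's sprung hold-down is shut. Push its lever back until it hooks on the trip catch and stays open by itself, never letting it snap shut, then slide the plywood blank along its guides, under the open hold-down, fully home against the fence. Leave the hold-down set open and do not knock the other things about.

Things in the scene. Friction and masses are not known exactly. Their poses are not given: they have to be found in the camera images.
- jig: print jig, fixed: aluminium plate 360 x 170 x 12 mm. Origin on the table under it. Its x is the way the blank slides in and the lever is pushed back, y across, z up; plate from x -175 to +185 mm. Steel side guides, 12 mm high above the plate, 126 mm apart inside, from x -170 to +25. The hold-down's rubber-faced bar lies across at x 30 when shut
- fence_face (a point): foot of the fence's face, mid-width, at the plate's top (jig frame x 45, y 0, z 12 mm). The fence is a steel bar 16 mm high, 100 mm wide, that stops the blank's leading edge
- lever_axle (a point): middle of the hold-down's axle, which runs along the jig's y between two upright cheeks (jig frame x 65, y 0, z 50 mm). The lever turns about it
- lever_grip (a point): centre of the lever's grip: black bar 18 mm thick, 90 mm long along the jig's y, on a flat steel arm 16 mm wide, 140 mm from the axle. Shut, it leans to the blank's side (jig frame x -5, z 171 mm); set, the other way (x 155, z 157); highest between, z 190. Push it level in jig +x from the blank's side, e.g. with closed fingertips at jig z 143; no grasp needed
- lever (a joint): hold-down angle, rad: 0 shut, 1.22 hanging on the catch, 1.33 end stop. A spring pulls it shut (0.3 N m at 0, 0.55 N m set; 2 to 7 N where pushed). The hook drops over its cross pin at 1.24: push it to 1.28 or more, then ease it back until it rests on the hook. Let go too soon it snaps shut. Shut, it blocks the blank
- catch (a joint): trip catch angle, rad: 0 engaged or idle, grows as its hook is pushed away (limit 0.24). The lever's cross pin pushes the hook aside in passing (lever 0.92 to 1.24), a light spring brings it back; about 0.07 frees the lever
- catch_hook (a point): nose of the catch's steel hook, on the jig's +y side of the lever (jig frame y 25 to 35 mm, x 90 to 150, nowhere above z 130)
- catch_paddle (a point): top of the catch's trigger paddle, a steel plate 30 x 34 mm behind the hook at jig z 39 mm; a light touch down on it (2 to 3 N) fires the hold-down: keep off
- blank: plywood blank, 100 mm along its x, 120 mm along its y, 10 mm thick, about 0.09 kg, loose on the jig plate between the guides (3 mm free each side), x along the jig's x. Origin: centre of its underside, 50 mm from the trailing edge (to push) and the leading edge. Home, its origin is at jig x -5 mm
- ink_jar_black: ink jar with black lid, 74 mm across, 85 mm high, loose bystander; origin under its centre
- ink_jar_madder: short ink jar with dark red lid, 68 mm across, 63 mm high, loose bystander; origin under its centre
- masking_tape: roll of masking tape, 120 mm across, 50 mm high, loose bystander; origin under its centre
- ink_jar_tangerine: ink jar with orange lid, 74 mm across, 85 mm high, loose bystander; origin under its centre

How it is judged:
By the outcome, as a careful person would: the job done as asked, in the order asked, and still so for the second after the job is handed in, with the robot touching nothing.
It also fails if it takes over 54 s, if anything falls off the work surface, if the arm or the gripper's body presses on something with over 40 N, if the wrist force passes 120 N, or if a joint passes its speed limit or range.

### The arm

A 6-joint arm with a two-finger parallel gripper is mounted at the origin on the work surface; the furniture and walls round the work are solid. World frame = base frame: x ahead of the robot, y to its left, z up, the work surface at z = 0. Lengths are in m, angles in degrees, forces in N, time in s.
With the tool pointing down it reaches from about 0.35 to 0.725 m from the base axis. Payload 6 kg.
Tool frame: the origin (TCP) lies on the mounting face of the last link; the fingertips stand 173 mm ahead of it and the grasp point (between the pads) lies 155 mm ahead of it (grasp_offset is the distance from the TCP to the grasp point, in m); z points along the fingers, y is the direction in which the jaws open and shut (so a half turn about z gives the same grasp; the last joint's range is limited). The gripper opens to 85 mm and grips with 20 to 120 N. Pads are 22 mm wide; open, the fingers measure 114 mm over their backs; the gripper's body (76 mm by 85 mm) begins 54 mm behind the grasp point. The pads swing forward as they close: fully open they stand 13 mm farther back than shut.
Start: joints at [-58.001, 2.303, 4.859, 0, -92.561, -19.12], TCP at [0.134, -0.585, 0.405] pointing down, gripper open.
Joint ranges: [-146.85, 146.85], [-73.84, 115.35], [-62.03, 85.46], [-188.31, 113.3], [-161.28, -10.13], [-171.36, 171.36]. Speed limits (degrees/s): [147.25, 147.25, 172.46, 180, 180, 180].

### API

Orientations are given as [roll, pitch, yaw] about the fixed x, y, z axes, in that order (R = Rz(yaw) Ry(pitch) Rx(roll)).
In Python, from workcell import * gives the robot as it stands.
- The arm moves only by the tool arm_command, never from a script. Its argument "rows" is a list of rows, each a list of 7 numbers: the opening in per cent of the stroke, from 0 (shut) to 100 (fully open), then the shift along the tool's x, y, z in mm, then the turn, a rotation vector about the tool's x, y, z in rad. In form: [[hand, dx, dy, dz, rx, ry, rz], ...]. A call has exactly 8 rows; each row shifts and turns the commanded pose from where the row before left it, along the tool's axes as they then stand; what a row does not reach is not made up. A row lasts 1/8 s, in which the tool goes at most 62.5 mm and 10.7 degrees, less where a joint would pass 70% of its speed; a pose out of reach is approached as far as the arm can. A call is refused whole if a number of a shift passes 62.5 or a number of a turn 0.188, either way. A call with a gripper value outside its range is refused whole. The fingers move at their own pace and stop on an object; "force" is the grip in N (left out, the last holds). Time passes only in rows, so rows that do not move let the fingers close, or fill a call up. It gives the time, the measured TCP pose, the force and the opening at its end, in the units of the state.
- get_state(): the state, without advancing time (a new reading comes with each control period).
- snapshot(name): name is "scene" or "side" or "wrist"; returns the picture (480x640x3 uint8, red, green, blue); there is no depth.
- get_calibration(name): a dict with "K" (3x3 intrinsics, pixels), "pose" (4x4, takes a point from camera to world coordinates); the wrist camera has in their place "mount" (4x4, takes a point from camera to tool coordinates, whose origin is the TCP and whose axes are the flange's). Camera axes: x right, y down, z forward; pixel columns grow to the right and rows downward; lengths in m; the calibration is good to about 2 mm. A picture is of the moment at which its call begins: read the wrist's pose just before it. get_calibration takes no time and is no camera call.
- finish_job(): hands the job in, once; it reports no verdict.
Trained networks look in the newest picture that a camera, given by its name, has taken for a name from the list of things; names that differ only in an ending like _2 or _b are one class to them, and where a whole thing is asked for, a point or a joint stands for the part that bears it (a point fixed in the world has none). Each returns a list of dicts, best first, with "score" (0 to 1); they miss things now and then, are a little off and sometimes report something else, mostly with a low value. They report only what shows in the picture. A call takes as long as a camera call.
- look_for(target, camera): "at" ([x, y, z] in m, in world coordinates, good to about 4 mm: the middle of the surface that is visible of it).
- spot_point(target, camera): "at" ([x, y, z] in m, in world coordinates, good to about 4 mm: a listed point, or the origin of a listed thing).
The state is a dict: "clock": time; "q": joint angles; "dq": joint speeds; "tau": joint torques, N m; "ee_pos": TCP position; "tool_rot": TCP orientation; "force": force on the tool from outside, world axes, zero at the start; "ft_torque": the same for the moment, N m; "opening": finger opening in m.
Only numpy, scipy, OpenCV 4.12 (cv2) and the standard library are available. Lean on these libraries where they do the work, as an engineer would, in place of code of your own. Each camera call takes 0.05 s, during which the arm holds its last target. There are 200 camera calls.

## Working session

There is one attempt and no reset: what is moved stays moved. The work goes in short steps, Python scripts to look and compute and a tool call to move; the robot and the scene stay as the last step left them, time stands still between calls to the robot, and variables do not carry over. Pictures are saved under pics/ and viewed, about 8 in all and at most 12, crops included, and the job is handed in when it is done.

Besides the shell and the picture viewer there is one more tool, called after "Emit:" by a JSON object that holds its "fn" and its "kwargs", one argument or row to a line. arm_command: Moves the arm, as the interface text tells. Its arguments: {"type":"object","properties":{"rows":{"type":"array","items":{"type":"array","items":{"type":"number"}}},"force":{"type":"number"}},"required":["rows"]}

```bash
mkdir -p pics; python3 - <<'E'
from workcell import *
import cv2,numpy as np
s=get_state();print({k:np.round(s[k],3).tolist() for k in('clock','q','ee_pos','tool_rot','force','opening')})
for c in('scene','side'):
    im=snapshot(c);cv2.imwrite(f'pics/{c}0.png',im[:,:,::-1])
    for t in('jig','fence_face','lever_axle','lever_grip','catch_hook','catch_paddle','blank','ink_jar_black','ink_jar_madder','masking_tape','ink_jar_tangerine'):
        r=spot_point(t,c);print(c,t,[(np.round(d['at'],3).tolist(),round(d['score'],2)) for d in r[:2]])
E
```

```text
{'clock': 0.0, 'q': [-58.001, 2.34, 4.8, -0.029, -92.561, -19.121], 'ee_pos': [0.134, -0.585, 0.404], 'tool_rot': [179.895, -0.006, -167.121], 'force': [-0.182, -0.225, -0.362], 'opening': 0.086}
scene jig [([0.495, 0.134, -0.002], 0.73), ([0.491, 0.181, 0.013], 0.41)]
scene fence_face [([0.492, 0.184, 0.016], 0.7)]
scene lever_axle [([0.487, 0.198, 0.053], 0.97)]
scene lever_grip [([0.493, 0.128, 0.174], 0.7), ([0.492, 0.179, 0.016], 0.63)]
scene catch_hook [([0.455, 0.226, 0.102], 0.75)]
scene catch_paddle [([0.446, 0.31, 0.038], 0.84)]
scene blank [([0.505, 0.06, 0.009], 0.9), ([0.518, 0.478, 0.002], 0.17)]
scene ink_jar_black [([0.499, -0.217, 0.001], 0.55)]
scene ink_jar_madder [([0.392, -0.213, 0.002], 0.97)]
scene masking_tape [([0.519, 0.478, 0.002], 0.71)]
scene ink_jar_tangerine [([0.593, -0.219, -0.003], 0.77)]
side jig [([0.492, 0.132, -0.002], 0.58)]
side fence_face [([0.492, 0.183, 0.01], 0.68)]
side lever_axle [([0.487, 0.202, 0.047], 0.81)]
side lever_grip [([0.493, 0.129, 0.173], 0.59)]
side catch_hook [([0.455, 0.226, 0.104], 0.81)]
side catch_paddle [([0.446, 0.311, 0.039], 0.74)]
side blank [([0.502, 0.059, 0.013], 0.77), ([0.39, -0.21, 0.002], 0.24)]
side ink_jar_black [([0.499, -0.213, -0.0], 0.72)]
side ink_jar_madder [([0.396, -0.208, 0.003], 0.91)]
side masking_tape [([0.52, 0.481, 0.002], 0.71)]
side ink_jar_tangerine [([0.492, 0.132, 0.001], 0.57), ([0.493, 0.18, 0.01], 0.27)]
```

View pics/scene0.png

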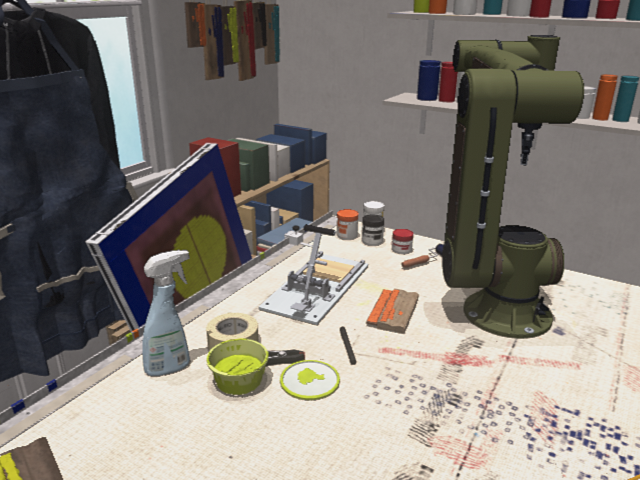

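View pics/side0.png

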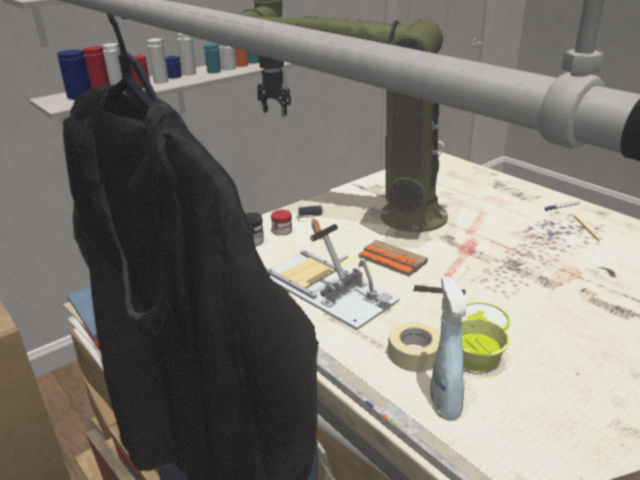

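```bash
cat > h.py <<'E'
from workcell import *
import numpy as np, cv2
from scipy.optimize import least_squares
from scipy.spatial.transform import Rotation as R
J={'jig':(0,0,0),'fence_face':(.045,0,.012),'lever_axle':(.065,0,.05),'lever_grip':(-.005,0,.171)}
W={'jig':[(.495,.134,-.002),(.492,.132,-.002)],'fence_face':[(.492,.184,.016),(.492,.183,.01)],'lever_axle':[(.487,.198,.053),(.487,.202,.047)],'lever_grip':[(.493,.128,.174),(.493,.129,.173)]}
P=np.array([J[k][:2] for k in W for _ in W[k]]);Q=np.array([q[:2] for k in W for q in W[k]])
E
python3 - <<'E'
from h import *
f=lambda v:(P@np.array([[np.cos(v[2]),np.sin(v[2])],[-np.sin(v[2]),np.cos(v[2])]])+v[:2]-Q).ravel()
r=least_squares(f,[.49,.13,1.57]);print(r.x,np.degrees(r.x[2]),f(r.x).round(4))
x,y,a=r.x
T=np.array([[np.cos(a),-np.sin(a),0,x],[np.sin(a),np.cos(a),0,y],[0,0,1,0],[0,0,0,1]])
for c in('scene','side'):
    k=get_calibration(c);print(c,np.round(k['pose'][:3,3],3))
    im=cv2.imread(f'pics/{c}0.png')
    for p in [(-.175,.085,.012),(-.175,-.085,.012),(.185,.085,.012),(.185,-.085,.012),(-.17,.063,.024),(-.17,-.063,.024),(.025,.063,.024),(.025,-.063,.024),(-.005,.045,.171),(-.005,-.045,.171),(.045,.05,.028),(.045,-.05,.028)]:
        w=np.linalg.inv(k['pose'])@T@np.r_[p,1];u=k['K']@w[:3];u=u[:2]/u[2];cv2.circle(im,tuple(int(i) for i in u),3,(0,0,255),1)
    cv2.imwrite(f'pics/{c}0b.png',im)
a=cv2.imread('pics/scene0b.png');b=cv2.imread('pics/side0b.png')
cv2.imwrite('pics/both.png',np.hstack([a,b]))
E
```

```text
[0.49325406 0.13506734 1.64244096] 94.10493489268391 [-0.0017  0.0011  0.0013  0.0031 -0.002  -0.004  -0.002  -0.003   0.0016
  0.0019  0.0016 -0.0021  0.0006  0.0021  0.0006  0.0011]
scene [-0.24   1.334  0.783]
side [1.347 1.173 0.905]
```

The scene view shows the jig at about (315,285) px, with the lever leaning towards the jars and the blank on the plate. The three jars are at (347–402, 222–240) and the tape at (232,330). The side view agrees, with the grip at (323,233) and the blank at (305,270). Next I'll rotate the tool to line up with the jig (yaw about -86°) and check the jig fit overlay.

Emit:
{"fn": "arm_command", "kwargs": {
  "rows": [
    [0, 0, 0, 0, 0, 0, -0.177],
    [0, 0, 0, 0, 0, 0, -0.177],
    [0, 0, 0, 0, 0, 0, -0.177],
    [0, 0, 0, 0, 0, 0, -0.177],
    [0, 0, 0, 0, 0, 0, -0.177],
    [0, 0, 0, 0, 0, 0, -0.177],
    [0, 0, 0, 0, 0, 0, -0.177],
    [0, 0, 0, 0, 0, 0, -0.177]
  ]
}}

```text
clock: 2.2
ee_pos: [0.1337, -0.5849, 0.4047]
tool_rot: [180.0, 0.0, -85.7]
force: [0.5, -0.8, 0.1]
opening: -0.0003
```

```bash
python3 - <<'E'
import cv2,numpy as np
a=cv2.imread('pics/scene0b.png')[200:340,230:400];b=cv2.imread('pics/side0b.png')[210:350,240:410]
cv2.imwrite('pics/ov.png',np.hstack([cv2.resize(i,None,fx=2.3,fy=2.3,interpolation=3) for i in(a,b)]))
E
```

```text
(no output)
```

View pics/ov.png

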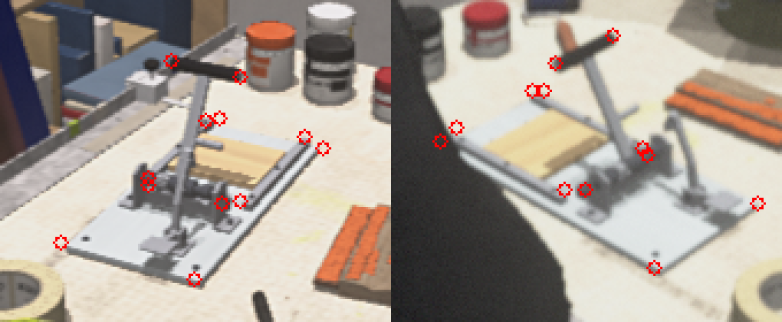

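The overlay fits to a few mm; plate corners land at (61,243) and (655,267) in the crop. Now I'll travel to above the jig's loading side.

Emit:
{"fn": "arm_command", "kwargs": {
  "rows": [
    [0, -35, -25, -2, 0, 0, 0],
    [0, -35, -25, -2, 0, 0, 0],
    [0, -35, -25, -2, 0, 0, 0],
    [0, -35, -25, -2, 0, 0, 0],
    [0, -35, -25, -2, 0, 0, 0],
    [0, -35, -25, -2, 0, 0, 0],
    [0, -35, -25, -2, 0, 0, 0],
    [0, -35, -25, -2, 0, 0, 0]
  ]
}}

```text
clock: 3.2
ee_pos: [0.314, -0.2903, 0.421]
tool_rot: [-180.0, -0.0, -86.0]
force: [0.4, 0.1, -0.2]
opening: 0.0003
```

Emit:
{"fn": "arm_command", "kwargs": {
  "rows": [
    [0, -35, -25, 0, 0, 0, 0],
    [0, -35, -25, 0, 0, 0, 0],
    [0, -35, -25, 0, 0, 0, 0],
    [0, -35, -25, 0, 0, 0, 0],
    [0, -35, -25, 0, 0, 0, 0],
    [0, -35, -25, 0, 0, 0, 0],
    [0, -35, -25, 0, 0, 0, 0],
    [0, 0, 0, 0, 0, 0, 0]
  ]
}}

```text
clock: 4.2
ee_pos: [0.472, -0.033, 0.4199]
tool_rot: [179.9, 0.0, -85.8]
force: [-0.2, 0.2, -0.1]
opening: -0.0001
```

```bash
python3 - <<'E'
from h import *
s=get_state();print(s['clock'],np.round(s['ee_pos'],4),np.round(s['tool_rot'],2),np.round(s['q'],1),s['force'])
im=snapshot('wrist');cv2.imwrite('pics/w1.png',im[:,:,::-1])
for t in('jig','fence_face','lever_axle','lever_grip','catch_paddle','blank'):
    r=spot_point(t,'wrist');print(t,[(np.round(d['at'],4).tolist(),round(d['score'],2)) for d in r[:2]])
E
```

```text
4.2 [ 0.472  -0.033   0.4199] [ 1.799e+02  1.000e-02 -8.582e+01] [ 20.5 -17.1 -11.2  -0.  -96.1 -16.4] [-0.21821056  0.1854045  -0.08891016]
jig [([0.4927, 0.1337, 0.0021], 0.73)]
fence_face []
lever_axle []
lever_grip []
catch_paddle []
blank [([0.504, 0.0597, 0.0076], 0.84)]
```

View pics/w1.png

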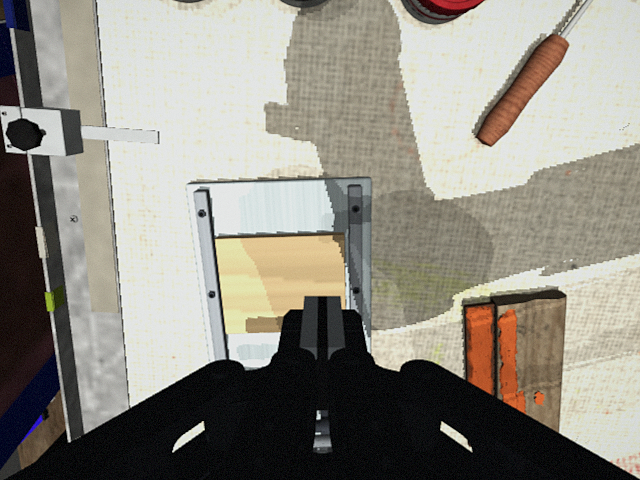

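The wrist view shows the plate's entry corners at about (189,184) and (371,178), the guides, and the blank's trailing edge from (216,237) to (345,234). I'll turn these into jig yaw and centre.

```bash
python3 - <<'E'
from h import *
k=get_calibration('wrist');p=[.472,-.033,.4199];r=R.from_euler('xyz',[179.9,.01,-85.82],degrees=True).as_matrix()
def px(u,v,z):
    d=r@k['mount'][:3,:3]@np.linalg.inv(k['K'])@[u,v,1];o=r@k['mount'][:3,3]+p
    return (o+d*(z-o[2])/d[2]).round(4)
for n,u,v,z in [('plate-corner+y?',189,184,.012),('plate corner2',371,178,.012),('guideL top',197,189,.024),('guideL in',209,189,.024),('guideL in low',214,345,.024),('guideR in top',348,185,.024),('blank TL',216,237,.022),('blank TR',345,234,.022)]: print(n,px(u,v,z))
E
```

```text
plate-corner+y? [ 0.5928 -0.031   0.012 ]
plate corner2 [ 0.4282 -0.0485  0.012 ]
guideL top [ 0.5822 -0.0296  0.024 ]
guideL in [ 0.5716 -0.0304  0.024 ]
guideL in low [0.5681 0.1279 0.024 ]
guideR in top [ 0.4494 -0.0429  0.024 ]
blank TL [0.5661 0.0146 0.022 ]
blank TR [0.4478 0.0031 0.022 ]
```

Emit:
{"fn": "arm_command", "kwargs": {
  "rows": [
    [0, -20, -6, 10, 0, 0, -0.014],
    [0, -20, -6, 15, 0, 0, 0],
    [0, -20, -6, 20, 0, 0, 0],
    [0, -20, -6, 20, 0, 0, 0],
    [0, -20, -6, 20, 0, 0, 0],
    [0, -15, -6, 19, 0, 0, 0],
    [0, 0, 0, 0, 0, 0, 0],
    [0, 0, 0, 0, 0, 0, 0]
  ]
}}

```text
clock: 5.55
ee_pos: [0.4977, 0.082, 0.3177]
tool_rot: [-179.9, 0.0, -85.2]
force: [-0.4, -1.1, 0.2]
opening: 0.0001
```

```bash
python3 - <<'E'
from h import *
s=get_state();print(s['clock'],np.round(s['ee_pos'],4),np.round(s['tool_rot'],2),np.round(s['force'],2))
for c in('scene','side'):
    im=snapshot(c);cv2.imwrite(f'pics/{c}1.png',im[:,:,::-1])
    for t in('lever_grip','lever_axle'):print(c,t,[(np.round(d['at'],4).tolist(),round(d['score'],2)) for d in spot_point(t,c)[:2]])
a=cv2.imread('pics/scene1.png')[180:340,230:400];b=cv2.imread('pics/side1.png')[190:350,240:410]
cv2.imwrite('pics/ov1.png',np.hstack([cv2.resize(i,None,fx=2.3,fy=2.3,interpolation=3) for i in(a,b)]))
E
```

```text
5.55 [0.4977 0.082  0.3177] [-179.94    0.    -85.22] [-0.4  -1.07  0.21]
scene lever_grip [([0.493, 0.1261, 0.1728], 0.64)]
scene lever_axle [([0.4881, 0.2002, 0.0554], 0.76), ([0.5059, 0.0614, 0.0116], 0.7)]
side lever_grip [([0.4937, 0.1278, 0.1728], 0.69)]
side lever_axle [([0.4884, 0.2033, 0.0476], 0.93)]
```

View pics/ov1.png

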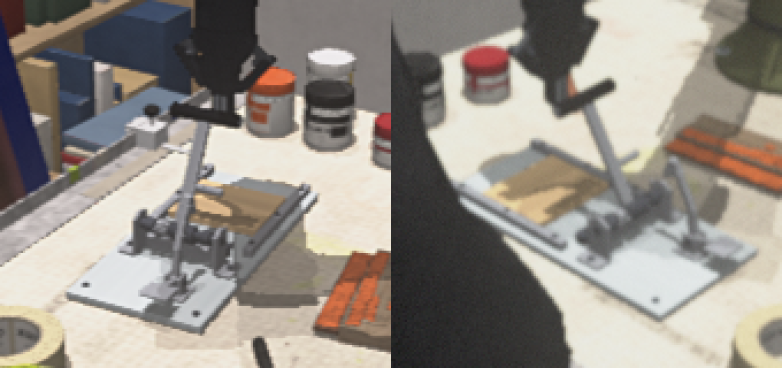

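The fingers stand on the blank side of the grip: grip at (205,112) in the left crop, fingers just behind it. Starting the push, gently onto contact.

Emit:
{"fn": "arm_command", "kwargs": {
  "rows": [
    [0, -8, 0, 0, 0, 0, 0],
    [0, -8, 0, 0, 0, 0, 0],
    [0, -6, 0, 0, 0, 0, 0],
    [0, -6, 0, 0, 0, 0, 0],
    [0, -8, 0, 0, 0, 0, 0],
    [0, -10, 0, 0, 0, 0, 0],
    [0, -10, 0, 0, 0, 0, 0],
    [0, -10, 0, 0, 0, 0, 0]
  ]
}}

```text
clock: 6.85
ee_pos: [0.4923, 0.1483, 0.3179]
tool_rot: [-179.9, -0.1, -85.2]
force: [0.5, -5.3, 1.5]
opening: -0.0001
```

Emit:
{"fn": "arm_command", "kwargs": {
  "rows": [
    [0, -12, 0, 0, 0, 0, 0],
    [0, -12, 0, 0, 0, 0, 0],
    [0, -12, 0, 0, 0, 0, 0],
    [0, -12, 0, 0, 0, 0, 0],
    [0, -12, 0, 0, 0, 0, 0],
    [0, -10, 0, 0, 0, 0, 0],
    [0, -10, 0, 0, 0, 0, 0],
    [0, -10, 0, 0, 0, 0, 0]
  ]
}}

```text
clock: 7.85
ee_pos: [0.4845, 0.2383, 0.3162]
tool_rot: [179.9, -0.1, -85.2]
force: [0.5, -5.7, -1.4]
opening: 0.0003
```

```bash
cat > st.py <<'E'
from h import *
def st(o=(.494,.1345),a=95):
    s=get_state();c,n=np.cos(np.radians(a)),np.sin(np.radians(a));d=np.array(s['ee_pos'][:2])-o;f=s['force']
    print(s['clock'],'jig x,y mm',(np.array([d@[c,n],d@[-n,c]])*1e3).round(1),'tip z',round(s['ee_pos'][2]*1e3-173,1),'rot',np.round(s['tool_rot'],2),'Fx,Fy,Fz jig',np.round([f[0]*c+f[1]*n,-f[0]*n+f[1]*c,f[2]],1))
E
python3 - <<'E'
from st import *
st()
for c in('scene','side'):
    snapshot(c);print(c,[(np.round(d['at'],4).tolist(),round(d['score'],2)) for d in spot_point('lever_grip',c)[:2]])
E
```

```text
7.85 jig x,y mm [104.3   0.4] tip z 143.2 rot [ 1.7993e+02 -1.0000e-01 -8.5210e+01] Fx,Fy,Fz jig [-5.7 -0.  -1.4]
scene [([0.4774, 0.2667, 0.1745], 0.84)]
side [([0.4774, 0.2703, 0.1718], 0.85)]
```

Emit:
{"fn": "arm_command", "kwargs": {
  "rows": [
    [0, -4, 0, 0, 0, 0, 0],
    [0, -4, 0, 0, 0, 0, 0],
    [0, -3, 0, 0, 0, 0, 0],
    [0, -3, 0, 0, 0, 0, 0],
    [0, -3, 0, 0, 0, 0, 0],
    [0, -2, 0, 0, 0, 0, 0],
    [0, -1, 0, 0, 0, 0, 0],
    [0, 0, 0, 0, 0, 0, 0]
  ]
}}

```text
clock: 9.05
ee_pos: [0.4829, 0.258, 0.3168]
tool_rot: [-180.0, 0.0, -85.2]
force: [1.2, -4.3, -0.2]
opening: 0.0001
```

```bash
cat >> st.py <<'E'
def grip():
    for c in('scene','side'):
        im=snapshot(c);cv2.imwrite(f'pics/{c}_l.png',im[:,:,::-1])
        for d in spot_point('lever_grip',c)[:1]:
            p=np.array(d['at'])-[.494,.1345,0];x=(p@[-.087,.996,0])*1e3;z=p[2]*1e3
            print(c,'grip jig x,z',x.round(1),z.round(1),'theta',round(np.arctan2(x-65,z-50)+.5245,3),round(d['score'],2))
E
python3 -c "
from st import *
st();grip()"
```

```text
9.05 jig x,y mm [124.    0.3] tip z 143.8 rot [-1.7999e+02  1.0000e-02 -8.5190e+01] Fx,Fy,Fz jig [-4.4 -0.8 -0.2]
scene grip jig x,z 148.4 162.0 theta 1.165 0.67
side grip jig x,z 152.3 165.3 theta 1.172 0.79
```

Emit:
{"fn": "arm_command", "kwargs": {
  "rows": [
    [0, -2, 0, 0, 0, 0, 0],
    [0, -2, 0, 0, 0, 0, 0],
    [0, -2, 0, 0, 0, 0, 0],
    [0, -2, 0, 0, 0, 0, 0],
    [0, -2, 0, 0, 0, 0, 0],
    [0, -1, 0, 0, 0, 0, 0],
    [0, -1, 0, 0, 0, 0, 0],
    [0, 0, 0, 0, 0, 0, 0]
  ]
}}

```text
clock: 10.25
ee_pos: [0.4819, 0.27, 0.3168]
tool_rot: [-180.0, 0.0, -85.2]
force: [0.4, -3.3, 1.3]
opening: 0.0001
```

```bash
python3 -c "
from st import *
st();grip()"
```

```text
10.25 jig x,y mm [136.1   0.3] tip z 143.8 rot [-1.800e+02  2.000e-02 -8.518e+01] Fx,Fy,Fz jig [-3.3 -0.1  1.3]
scene grip jig x,z 157.7 157.5 theta 1.236 0.6
side grip jig x,z 156.8 157.4 theta 1.232 0.77
```

Emit:
{"fn": "arm_command", "kwargs": {
  "rows": [
    [0, -1, 0, 0, 0, 0, 0],
    [0, -1, 0, 0, 0, 0, 0],
    [0, -1, 0, 0, 0, 0, 0],
    [0, -1, 0, 0, 0, 0, 0],
    [0, -1, 0, 0, 0, 0, 0],
    [0, -1, 0, 0, 0, 0, 0],
    [0, -1, 0, 0, 0, 0, 0],
    [0, 0, 0, 0, 0, 0, 0]
  ]
}}

```text
clock: 11.45
ee_pos: [0.4813, 0.277, 0.3168]
tool_rot: [-180.0, 0.0, -85.2]
force: [-0.5, -4.5, 0.6]
opening: -0.0
```

```bash
python3 -c "
from st import *
st();grip()"
```

```text
11.45 jig x,y mm [143.1   0.3] tip z 143.8 rot [-1.800e+02  1.000e-02 -8.518e+01] Fx,Fy,Fz jig [-4.4  0.9  0.6]
scene grip jig x,z 159.5 151.9 theta 1.272 0.88
side grip jig x,z 161.4 150.6 theta 1.289 0.66
```

Emit:
{"fn": "arm_command", "kwargs": {
  "rows": [
    [0, -1, 0, 0, 0, 0, 0],
    [0, 0, 0, 0, 0, 0, 0],
    [0, -1, 0, 0, 0, 0, 0],
    [0, 0, 0, 0, 0, 0, 0],
    [0, -1, 0, 0, 0, 0, 0],
    [0, 0, 0, 0, 0, 0, 0],
    [0, 0, 0, 0, 0, 0, 0],
    [0, 0, 0, 0, 0, 0, 0]
  ]
}}

```text
clock: 12.65
ee_pos: [0.4811, 0.2796, 0.3162]
tool_rot: [180.0, -0.1, -85.2]
force: [1.5, -5.3, -0.3]
opening: 0.0001
```

```bash
python3 -c "
from st import *
st();grip()
a=cv2.imread('pics/scene_l.png')[180:340,230:400];b=cv2.imread('pics/side_l.png')[190:350,240:410]
cv2.imwrite('pics/ov2.png',np.hstack([cv2.resize(i,None,fx=2.3,fy=2.3,interpolation=3) for i in(a,b)]))"
```

```text
12.65 jig x,y mm [145.6   0.2] tip z 143.2 rot [ 1.7996e+02 -7.0000e-02 -8.5210e+01] Fx,Fy,Fz jig [-5.4 -1.  -0.3]
scene grip jig x,z 161.6 150.0 theta 1.293 0.71
side grip jig x,z 164.8 150.9 theta 1.305 0.87
```

View pics/ov2.png

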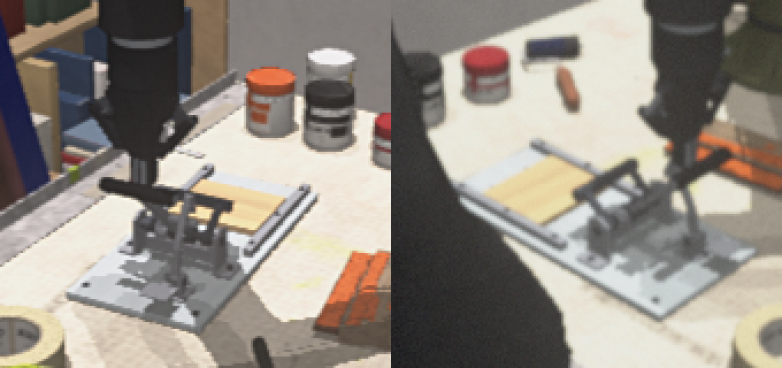

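The lever is back, grip at (125,185) in the left crop, with the bar raised and estimated angle about 1.30. One mm more, then I'll ease back slowly.

Emit:
{"fn": "arm_command", "kwargs": {
  "rows": [
    [0, -1, 0, 0, 0, 0, 0],
    [0, 0, 0, 0, 0, 0, 0],
    [0, 0, 0, 0, 0, 0, 0],
    [0, 1, 0, 0, 0, 0, 0],
    [0, 1, 0, 0, 0, 0, 0],
    [0, 1, 0, 0, 0, 0, 0],
    [0, 1, 0, 0, 0, 0, 0],
    [0, 1, 0, 0, 0, 0, 0]
  ]
}}

```text
clock: 13.85
ee_pos: [0.4814, 0.2763, 0.3176]
tool_rot: [-179.9, 0.1, -85.2]
force: [-0.4, -0.2, 5.1]
opening: -0.0002
```

Emit:
{"fn": "arm_command", "kwargs": {
  "rows": [
    [0, 1, 0, 0, 0, 0, 0],
    [0, 1, 0, 0, 0, 0, 0],
    [0, 1, 0, 0, 0, 0, 0],
    [0, 1, 0, 0, 0, 0, 0],
    [0, 1, 0, 0, 0, 0, 0],
    [0, 1, 0, 0, 0, 0, 0],
    [0, 1, 0, 0, 0, 0, 0],
    [0, 0, 0, 0, 0, 0, 0]
  ]
}}

```text
clock: 14.85
ee_pos: [0.482, 0.2689, 0.3167]
tool_rot: [180.0, -0.0, -85.2]
force: [-0.2, -0.5, 5.4]
opening: 0.0003
```

```bash
python3 -c "
from st import *
st();grip()"
```

```text
14.85 jig x,y mm [134.9   0.3] tip z 143.7 rot [180.    -0.   -85.19] Fx,Fy,Fz jig [-0.5  0.2  5.4]
scene grip jig x,z 156.8 156.3 theta 1.237 0.87
side grip jig x,z 157.6 155.3 theta 1.246 0.94
```

Emit:
{"fn": "arm_command", "kwargs": {
  "rows": [
    [0, 1, 0, 0, 0, 0, 0],
    [0, 1, 0, 0, 0, 0, 0],
    [0, 1, 0, 0, 0, 0, 0],
    [0, 1, 0, 0, 0, 0, 0],
    [0, 0, 0, 0, 0, 0, 0],
    [0, 0, 0, 0, 0, 0, 0],
    [0, 0, 0, 0, 0, 0, 0],
    [0, 0, 0, 0, 0, 0, 0]
  ]
}}

```text
clock: 16.05
ee_pos: [0.4823, 0.265, 0.3167]
tool_rot: [180.0, 0.0, -85.2]
force: [-0.1, -1.5, 4.2]
opening: 0.0002
```

```bash
python3 -c "
from st import *
st();grip()"
```

```text
16.05 jig x,y mm [131.    0.3] tip z 143.7 rot [179.99   0.   -85.19] Fx,Fy,Fz jig [-1.5  0.3  4.2]
scene grip jig x,z 152.2 155.6 theta 1.215 0.68
side grip jig x,z 156.4 159.0 theta 1.222 0.6
```

Emit:
{"fn": "arm_command", "kwargs": {
  "rows": [
    [0, 1, 0, 0, 0, 0, 0],
    [0, 0, 0, 0, 0, 0, 0],
    [0, 1, 0, 0, 0, 0, 0],
    [0, 0, 0, 0, 0, 0, 0],
    [0, 1, 0, 0, 0, 0, 0],
    [0, 0, 0, 0, 0, 0, 0],
    [0, 0, 0, 0, 0, 0, 0],
    [0, 0, 0, 0, 0, 0, 0]
  ]
}}

```text
clock: 17.25
ee_pos: [0.4825, 0.262, 0.3166]
tool_rot: [180.0, -0.0, -85.2]
force: [-0.1, -1.7, 3.5]
opening: 0.0001
```

```bash
python3 -c "
from st import *
st();grip()"
```

```text
17.25 jig x,y mm [128.    0.3] tip z 143.6 rot [179.99  -0.   -85.19] Fx,Fy,Fz jig [-1.7  0.2  3.5]
scene grip jig x,z 65.1 49.5 theta 3.516 0.71
side grip jig x,z 153.7 159.7 theta 1.205 0.92
```

```bash
python3 -c "
from st import *
a=cv2.imread('pics/scene_l.png')[235:325,265:345];b=cv2.imread('pics/side_l.png')[235:325,320:400]
cv2.imwrite('pics/ov3.png',np.hstack([cv2.resize(i,None,fx=4.8,fy=4.8,interpolation=2) for i in(a,b)]))"
```

```text
(no output)
```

View pics/ov3.png

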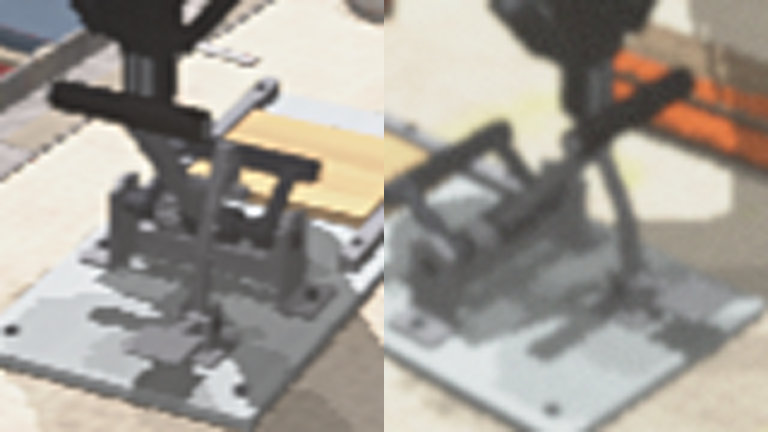

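The hook stands near the lever at (215,150), but this picture can't show whether it is engaged. I'll keep easing back slowly; the lever would follow the fingers if it isn't hooked.

Emit:
{"fn": "arm_command", "kwargs": {
  "rows": [
    [0, 1, 0, 0, 0, 0, 0],
    [0, 0, 0, 0, 0, 0, 0],
    [0, 1, 0, 0, 0, 0, 0],
    [0, 0, 0, 0, 0, 0, 0],
    [0, 1, 0, 0, 0, 0, 0],
    [0, 1, 0, 0, 0, 0, 0],
    [0, 0, 0, 0, 0, 0, 0],
    [0, 0, 0, 0, 0, 0, 0]
  ]
}}

```text
clock: 18.45
ee_pos: [0.4829, 0.258, 0.3167]
tool_rot: [180.0, 0.0, -85.2]
force: [-1.0, 0.1, 0.2]
opening: 0.0001
```

```bash
python3 -c "
from st import *
st();grip();grip()"
```

```text
18.45 jig x,y mm [124.    0.3] tip z 143.7 rot [ 1.800e+02  1.000e-02 -8.519e+01] Fx,Fy,Fz jig [0.2 0.9 0.2]
scene grip jig x,z 152.7 162.0 theta 1.189 0.98
side grip jig x,z 153.1 160.9 theta 1.196 0.6
scene grip jig x,z 152.4 162.4 theta 1.185 0.64
```

Contact force has gone to zero, so the lever is hanging on the hook. I'll back off a little further and confirm it stays.

Emit:
{"fn": "arm_command", "kwargs": {
  "rows": [
    [0, 1, 0, 0, 0, 0, 0],
    [0, 1, 0, 0, 0, 0, 0],
    [0, 2, 0, 0, 0, 0, 0],
    [0, 2, 0, 0, 0, 0, 0],
    [0, 3, 0, 0, 0, 0, 0],
    [0, 4, 0, 0, 0, 0, 0],
    [0, 0, 0, 0, 0, 0, 0],
    [0, 0, 0, 0, 0, 0, 0]
  ]
}}

```text
clock: 19.85
ee_pos: [0.484, 0.245, 0.3167]
tool_rot: [180.0, 0.0, -85.2]
force: [0.4, -0.3, -0.2]
opening: 0.0001
```

```bash
python3 -c "
from st import *
st();grip()"
```

```text
19.85 jig x,y mm [111.    0.4] tip z 143.7 rot [ 1.800e+02  1.000e-02 -8.519e+01] Fx,Fy,Fz jig [-0.3 -0.4 -0.2]
scene grip jig x,z 153.6 160.1 theta 1.202 0.67
side grip jig x,z 152.0 159.3 theta 1.197 0.67
```

The hold-down stays set with no contact. Moving back behind the blank now.

Emit:
{"fn": "arm_command", "kwargs": {
  "rows": [
    [0, 15, 0, -5, 0, 0, 0],
    [0, 35, 0, 0, 0, 0, 0],
    [0, 45, 0, 0, 0, 0, 0],
    [0, 50, 0, 0, 0, 0, 0],
    [0, 50, 0, 0, 0, 0, 0],
    [0, 45, 0, 0, 0, 0, 0],
    [0, 30, 0, 0, 0, 0, 0],
    [0, 13, 0, 5, 0, 0, 0]
  ]
}}

```text
clock: 21.05
ee_pos: [0.5075, -0.0389, 0.3173]
tool_rot: [-179.9, 0.0, -85.3]
force: [0.4, 0.5, -0.2]
opening: 0.0004
```

Emit:
{"fn": "arm_command", "kwargs": {
  "rows": [
    [0, 0, 0, 15, 0, 0, 0],
    [0, 0, 0, 20, 0, 0, 0],
    [0, 0, 0, 22, 0, 0, 0],
    [0, 0, 0, 20, 0, 0, 0],
    [0, 0, 0, 10, 0, 0, 0],
    [0, 0, 0, 0, 0, 0, 0],
    [0, 0, 0, 0, 0, 0, 0],
    [0, 0, 0, 0, 0, 0, 0]
  ]
}}

```text
clock: 22.05
ee_pos: [0.508, -0.0368, 0.2306]
tool_rot: [-179.9, 0.0, -85.2]
force: [-0.4, -0.0, 0.1]
opening: 0.0
```

```bash
python3 -c "
from st import *
st();grip()
for c in('scene','side'):
  print([(np.round(d['at'],4).tolist(),round(d['score'],2)) for d in spot_point('blank',c)[:2]])
s=get_state();im=snapshot('wrist');cv2.imwrite('pics/w2.png',im[:,:,::-1])
k=get_calibration('wrist');r=R.from_euler('xyz',s['tool_rot'],degrees=True).as_matrix()
print(np.round(s['ee_pos'],4),[(np.round(d['at'],4).tolist(),round(d['score'],2)) for d in spot_point('blank','wrist')[:2]])
"
```

```text
22.05 jig x,y mm [-171.9    1. ] tip z 57.6 rot [-1.7992e+02  1.0000e-02 -8.5180e+01] Fx,Fy,Fz jig [-0.   0.4  0.1]
scene grip jig x,z 152.1 159.8 theta 1.195 0.67
side grip jig x,z 154.0 159.8 theta 1.205 0.88
[([0.5018, 0.0612, 0.0124], 0.95), ([0.488, 0.1996, 0.05], 0.65)]
[([0.5021, 0.063, 0.0161], 0.58)]
[ 0.5077 -0.037   0.2298] []
```

View pics/w2.png

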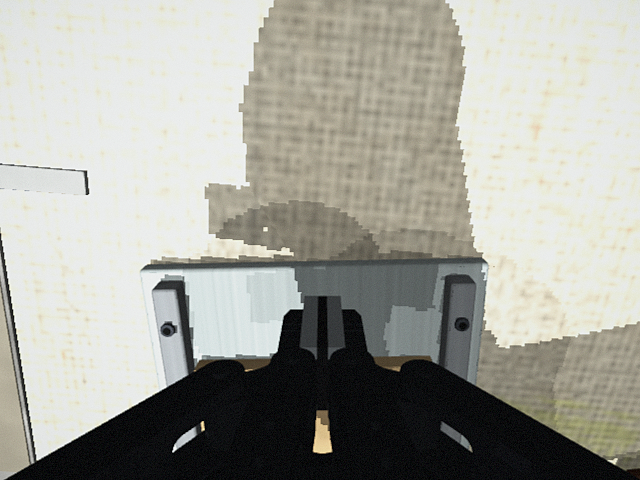

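The wrist view shows the fingers at column 322, centred between the guides (165–460), with the blank's trailing edge at row 357, ahead of the fingers. I'll go down to tip z of about 16.5 mm and push.

Emit:
{"fn": "arm_command", "kwargs": {
  "rows": [
    [0, 0, 0, 12, 0, 0, 0],
    [0, 0, 0, 12, 0, 0, 0],
    [0, 0, 0, 9, 0, 0, 0],
    [0, 0, 0, 5, 0, 0, 0],
    [0, 0, 0, 3, 0, 0, 0],
    [0, 0, 0, 0, 0, 0, 0],
    [0, -4, 0, 0, 0, 0, 0],
    [0, -8, 0, 0, 0, 0, 0]
  ]
}}

```text
clock: 23.45
ee_pos: [0.5067, -0.0247, 0.189]
tool_rot: [-180.0, 0.0, -85.2]
force: [0.4, 0.2, 1.6]
opening: -0.0001
```

Emit:
{"fn": "arm_command", "kwargs": {
  "rows": [
    [0, -10, 0, 0, 0, 0, 0],
    [0, -5, 0, 0, 0, 0, 0],
    [0, -5, 0, 0, 0, 0, 0],
    [0, -5, 0, 0, 0, 0, 0],
    [0, -6, 0, 0, 0, 0, 0],
    [0, -6, 0, 0, 0, 0, 0],
    [0, -6, 0, 0, 0, 0, 0],
    [0, -6, 0, 0, 0, 0, 0]
  ]
}}

```text
clock: 24.45
ee_pos: [0.5025, 0.0242, 0.1887]
tool_rot: [180.0, -0.0, -85.2]
force: [0.3, -1.1, 0.7]
opening: -0.0003
```

```bash
python3 -c "
from st import *
st();grip()
for c in('scene','side'):
  print([(np.round(d['at'],4).tolist(),round(d['score'],2)) for d in spot_point('blank',c)[:2]])
"
```

```text
24.45 jig x,y mm [-110.6    1.1] tip z 15.7 rot [179.99  -0.   -85.18] Fx,Fy,Fz jig [-1.1 -0.2  0.7]
scene grip jig x,z 154.6 163.1 theta 1.194 0.72
side grip jig x,z 155.6 160.0 theta 1.213 0.73
[([0.5026, 0.0879, 0.0125], 0.8), ([0.5011, -0.2168, 0.0017], 0.31)]
[([0.4992, 0.0873, 0.0107], 0.75)]
```

Emit:
{"fn": "arm_command", "kwargs": {
  "rows": [
    [0, -6, 0, 0, 0, 0, 0],
    [0, -6, 0, 0, 0, 0, 0],
    [0, -5, 0, 0, 0, 0, 0],
    [0, -5, 0, 0, 0, 0, 0],
    [0, -4, 0, 0, 0, 0, 0],
    [0, -4, 0, 0, 0, 0, 0],
    [0, -3, 0, 0, 0, 0, 0],
    [0, -2, 0, 0, 0, 0, 0]
  ]
}}

```text
clock: 25.75
ee_pos: [0.4996, 0.0589, 0.1887]
tool_rot: [180.0, 0.0, -85.2]
force: [-0.1, -0.5, 0.1]
opening: -0.0001
```

Emit:
{"fn": "arm_command", "kwargs": {
  "rows": [
    [0, -1, 0, 0, 0, 0, 0],
    [0, -1, 0, 0, 0, 0, 0],
    [0, -1, 0, 0, 0, 0, 0],
    [0, -1, 0, 0, 0, 0, 0],
    [0, -1, 0, 0, 0, 0, 0],
    [0, 0, 0, 0, 0, 0, 0],
    [0, 0, 0, 0, 0, 0, 0],
    [0, 0, 0, 0, 0, 0, 0]
  ]
}}

```text
clock: 26.75
ee_pos: [0.4993, 0.0637, 0.1888]
tool_rot: [-180.0, 0.0, -85.2]
force: [-0.2, -0.5, -0.2]
opening: 0.0002
```

```bash
python3 -c "
from st import *
st();grip()
for c in('scene','side'):
  print([(np.round(d['at'],4).tolist(),round(d['score'],2)) for d in spot_point('blank',c)[:2]])
"
```

```text
26.75 jig x,y mm [-71.    0.9] tip z 15.8 rot [-1.7999e+02  1.0000e-02 -8.5190e+01] Fx,Fy,Fz jig [-0.4  0.3 -0.2]
scene grip jig x,z 151.7 159.7 theta 1.193 0.96
side grip jig x,z 154.3 161.7 theta 1.199 0.58
[([0.498, 0.1259, 0.01], 0.52)]
[([0.4944, 0.1234, 0.0118], 0.69)]
```

Emit:
{"fn": "arm_command", "kwargs": {
  "rows": [
    [0, -1, 0, 0, 0, 0, 0],
    [0, -1, 0, 0, 0, 0, 0],
    [0, -1, 0, 0, 0, 0, 0],
    [0, -1, 0, 0, 0, 0, 0],
    [0, 0, 0, 0, 0, 0, 0],
    [0, 0, 0, 0, 0, 0, 0],
    [0, 0, 0, 0, 0, 0, 0],
    [0, 0, 0, 0, 0, 0, 0]
  ]
}}

```text
clock: 28.05
ee_pos: [0.4989, 0.0677, 0.1887]
tool_rot: [-180.0, 0.0, -85.2]
force: [0.9, 0.1, 0.2]
opening: -0.0001
```

Emit:
{"fn": "arm_command", "kwargs": {
  "rows": [
    [0, -1, 0, 0, 0, 0, 0],
    [0, 0, 0, 0, 0, 0, 0],
    [0, -1, 0, 0, 0, 0, 0],
    [0, 0, 0, 0, 0, 0, 0],
    [0, 0, 0, 0, 0, 0, 0],
    [0, 0, 0, 0, 0, 0, 0],
    [0, 0, 0, 0, 0, 0, 0],
    [0, 0, 0, 0, 0, 0, 0]
  ]
}}

```text
clock: 29.05
ee_pos: [0.4989, 0.069, 0.1888]
tool_rot: [180.0, -0.1, -85.2]
force: [1.4, -4.5, -0.3]
opening: -0.0001
```

Force is now 4.5 N and the tool lags the command, so the blank has reached the fence. I'll press a little more to seat it square.

Emit:
{"fn": "arm_command", "kwargs": {
  "rows": [
    [0, -1, 0, 0, 0, 0, 0],
    [0, 0, 0, 0, 0, 0, 0],
    [0, -1, 0, 0, 0, 0, 0],
    [0, 0, 0, 0, 0, 0, 0],
    [0, 0, 0, 0, 0, 0, 0],
    [0, 0, 0, 0, 0, 0, 0],
    [0, 0, 0, 0, 0, 0, 0],
    [0, 0, 0, 0, 0, 0, 0]
  ]
}}

```text
clock: 30.05
ee_pos: [0.4989, 0.0698, 0.189]
tool_rot: [180.0, -0.3, -85.2]
force: [4.4, -10.7, 0.1]
opening: 0.0001
```

```bash
python3 -c "
from st import *
st();grip()
for c in('scene','side'):
  print([(np.round(d['at'],4).tolist(),round(d['score'],2)) for d in spot_point('blank',c)[:2]])
"
```

```text
30.05 jig x,y mm [-64.9   0.8] tip z 16.0 rot [179.98  -0.27 -85.23] Fx,Fy,Fz jig [-11.   -3.4   0.1]
scene grip jig x,z 151.9 160.0 theta 1.193 0.73
side grip jig x,z 155.6 158.2 theta 1.221 0.74
[([0.4977, 0.1303, 0.0116], 0.63)]
[([0.4945, 0.1299, 0.0142], 0.94)]
```

Stiff stop at 11 N, and the blank measures jig x ≈ -4.5 mm (home is -5). Backing off, lifting clear and checking from above.

Emit:
{"fn": "arm_command", "kwargs": {
  "rows": [
    [0, 2, 0, 0, 0, 0, 0],
    [0, 4, 0, 0, 0, 0, 0],
    [0, 10, 0, 0, 0, 0, 0],
    [0, 20, 0, 0, 0, 0, 0],
    [0, 20, 0, -5, 0, 0, 0],
    [0, 15, 0, -20, 0, 0, 0],
    [0, 10, 0, -30, 0, 0, 0],
    [0, 0, 0, -40, 0, 0, 0]
  ]
}}

```text
clock: 31.35
ee_pos: [0.505, -0.01, 0.2838]
tool_rot: [179.9, 0.0, -85.2]
force: [1.0, 0.6, 0.0]
opening: 0.0002
```

Emit:
{"fn": "arm_command", "kwargs": {
  "rows": [
    [0, 0, 0, -40, 0, 0, 0],
    [0, 0, 0, -40, 0, 0, 0],
    [0, -10, 0, -30, 0, 0, 0],
    [0, -20, 0, -15, 0, 0, 0],
    [0, -20, 0, 0, 0, 0, 0],
    [0, -15, 0, 0, 0, 0, 0],
    [0, -5, 0, 0, 0, 0, 0],
    [0, 0, 0, 0, 0, 0, 0]
  ]
}}

```text
clock: 32.35
ee_pos: [0.4995, 0.0607, 0.4084]
tool_rot: [180.0, -0.0, -85.2]
force: [0.4, -0.8, -0.5]
opening: 0.0001
```

```bash
python3 -c "
from st import *
st();grip()
for c in('scene','side'):
  print([(t,np.round(d['at'],3).tolist(),round(d['score'],2)) for t in ('blank','ink_jar_black','ink_jar_madder','masking_tape','ink_jar_tangerine') for d in spot_point(t,c)[:1]])
im=snapshot('wrist');w=im[:,:,::-1]
a=cv2.imread('pics/scene_l.png')[190:340,230:400];b=cv2.imread('pics/side_l.png')[200:350,240:410]
t=np.hstack([cv2.resize(i,(400,353),interpolation=3) for i in(a,b)])
cv2.imwrite('pics/end.png',t);cv2.imwrite('pics/w3.png',w)"
```

```text
32.35 jig x,y mm [-74.   1.] tip z 235.4 rot [ 1.7997e+02 -1.0000e-02 -8.5160e+01] Fx,Fy,Fz jig [-0.8 -0.3 -0.5]
scene grip jig x,z 152.7 160.0 theta 1.198 0.76
side grip jig x,z 151.7 160.6 theta 1.189 0.94
[('blank', [0.495, 0.133, 0.012], 0.51), ('ink_jar_black', [0.5, -0.22, 0.001], 0.93), ('ink_jar_madder', [0.391, -0.213, 0.002], 0.78), ('masking_tape', [0.515, 0.474, 0.001], 0.65), ('ink_jar_tangerine', [0.597, -0.221, 0.001], 0.67)]
[('blank', [0.496, 0.132, 0.014], 0.77), ('ink_jar_madder', [0.394, -0.209, 0.006], 0.55), ('masking_tape', [0.518, 0.482, -0.001], 0.91)]
```

View pics/w3.png

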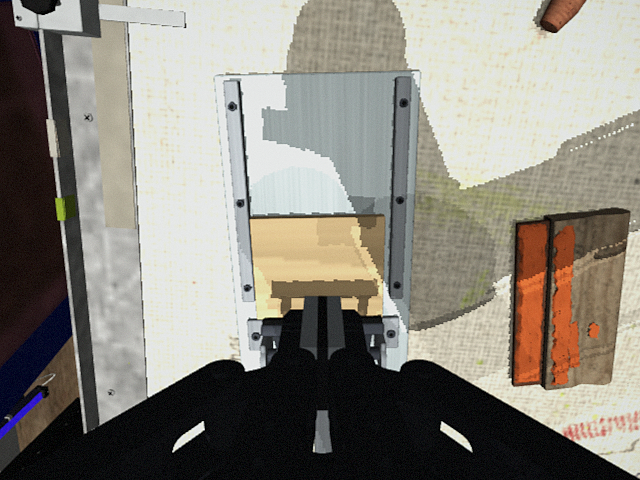

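View pics/end.png

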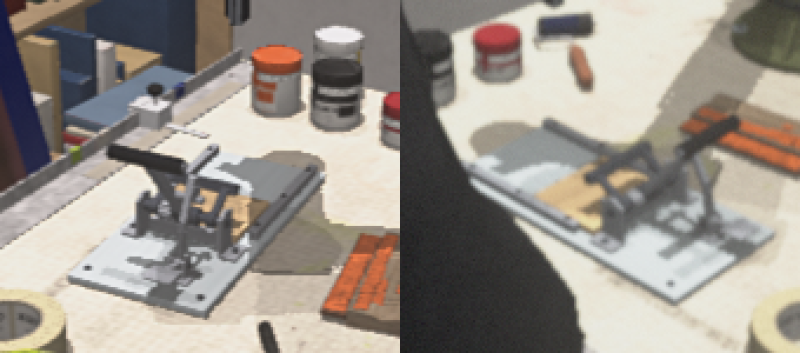

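The wrist view shows the blank's trailing edge at row 214, square between the guides, with the raised bar over its front end. The cameras show the lever still set and the jars and tape where they were. One quick numeric check of the home position.

```bash
python3 - <<'E'
from st import *
s=get_state();k=get_calibration('wrist');r=R.from_euler('xyz',s['tool_rot'],degrees=True).as_matrix()
def px(u,v,z):
    d=r@k['mount'][:3,:3]@np.linalg.inv(k['K'])@[u,v,1];o=r@k['mount'][:3,3]+s['ee_pos']
    return o+d*(z-o[2])/d[2]
e=np.array([-.087,.996,0]);f=[px(217,75,.012),px(420,71,.012)];b=[px(250,214,.022),px(384,214,.022)]
print('widths',np.linalg.norm(f[0]-f[1]),np.linalg.norm(b[0]-b[1]),'edge-to-edge',(np.mean(b,0)-np.mean(f,0))@e,'want .120')
E
```

```text
widths 0.16569137788862257 0.11767282940898668 edge-to-edge 0.11618518555961514 want .120
```

```bash
python3 -c "
from st import *
st();print(finish_job())"
```

```text
33.1 jig x,y mm [-74.   1.] tip z 235.7 rot [180.     0.   -85.19] Fx,Fy,Fz jig [-0.1 -0.1 -0.3]
the job is handed in; nothing more can be done
None
```

The hold-down is hooked open on its catch, the blank is slid home against the fence, and the job was handed in at 33.1 s of the 54 s allowed.

**Hold-down:** I pushed the lever with closed fingertips to about 1.30 rad, then eased it back about 1 mm at a time. The contact force fell to zero at about 1.2 rad, and the lever has stayed there since, through the push and after the arm lifted clear. It never snapped shut. The camera readings put it at 1.19–1.20 rad, slightly under the nominal 1.22. I took that as measurement error, because I could not see the hook's engagement directly in the pictures.

**Blank:** I pushed it under the open bar until it stopped firmly at about 11 N.
- **Network position:** the networks' readings put its origin between about -1.5 and -4.5 mm, against -5 mm for home.
- **Edge measurement:** my own measurement, from the plate's entry edge to the blank's trailing edge, came to 116 mm, against 120 mm for home. Both widths also read 2% short, so that corrects to about 118–119 mm.

The position readings disagree by a few mm, so I relied on the firm stop.

**Other things:** the jars and tape read within their measurement error of where they started. The arm is clear of everything, with no force on it.

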